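Pump the bench vacuum pump until its pin is out

TASK

Pump the hand vacuum pump on the lab bench: with the fingertips, press its black mushroom plunger right down and let it spring all the way back up, again and again, until the steel indicator pin beside it stands fully out of its brass collar. Work the pin only by pumping, do not touch it or pull the plunger, and leave everything else on the bench standing where it is. Finish with the hand clear and the plunger up.

Things in the scene. Friction and masses are not known exactly. Their poses are not given: they have to be found in the camera images.
- pump: Hand vacuum pump fixed to the bench; origin at the centre of its underside, z up. Grey base plate 110 (x) x 190 (y) x 12 mm. At y = +40 mm stands a round aluminium barrel, 72 mm across, top at z = 85 mm, with the sprung plunger on it. At y = -45 mm stands a grey block, 50 x 50 mm, top at z = 55 mm, with a brass collar, 26 mm across, top at z = 60 mm, from which the indicator pin rises.
- plunger_top (a point): Centre of the flat top of the plunger's black mushroom knob (46 mm across, flat top 36 mm across, 16 mm high), 130 mm above the bench when up and 105 mm when right down. It moves straight down.
- plunger (a joint): Travel of the plunger in m: 0 all the way up, 0.025 right down against its stop. Its spring pushes back with about 4 N at the top and 10 N at the bottom, plus about 1.5 N while it lifts the pin and about another 1.5 N when pressed at 50 mm/s; let go, it comes back up by itself in under 0.5 s.
- pin_cap: Rounded steel end of the indicator pin, 12 mm thick; origin at the centre of its top, 85 mm along the pump's -y from the plunger's axis. It stands 4 mm above the brass collar when in and 44 mm (104 mm above the bench) when fully out. Not to be touched.
- indicator (a joint): How far the pin has come out, in m: 0 in, 0.040 fully out; starts between 0 and 0.016. Each full stroke of the plunger lifts it about 8 mm during the press (the first 1 to 12 mm), and it stays there, settling back up to 2 mm. For a stroke to count, let the plunger up to within 4 mm of the top first, then press it at least 22 mm. Once the pin is fully out, more strokes do not move it.
- vial_c (a point): Small amber vial with a black cap, 24 mm across, 48 mm high, beside the pump's base plate on its +x side. Bystander: leave it standing where it is. Point at its centre, half-way up.
- pot_c (a point): Small white screw pot, 40 mm across, 34 mm high, beside the pump's base plate on its -x side. Bystander: leave it standing where it is. Point at its centre, half-way up.
- beaker_c (a point): Glass beaker, 68 mm across, 90 mm high. Bystander: leave it standing where it is. Point at its centre, half-way up.
- reagent_c (a point): Amber reagent bottle with a cap, 70 mm across, 140 mm high. Bystander: leave it standing where it is. Point at its centre, half-way up.
- dispenser_c (a point): White plastic dispenser bottle with a small pump head and spout, 66 mm across, 142 mm high; it is not the vacuum pump. Bystander: leave it standing where it is. Point at its centre, half-way up.
Not all that is in view belongs to the job. Leave any red look-alike of the pump alone.

How it is judged:
By the outcome, as a careful person would: the job done as asked, in the order asked, and still so for the second after the job is handed in, with the robot touching nothing.
It also fails if it takes over 51 s, if anything falls off the work surface, if the arm or the gripper's body presses on something with over 40 N, if the wrist force passes 120 N, or if a joint passes its speed limit or range.

ROBOT

A 6-joint arm with a two-finger parallel gripper is mounted at the origin on the work surface. World frame = base frame: x ahead of the robot, y to its left, z up, the work surface at z = 0. Lengths are in m, angles in rad, forces in N, time in s.
With the tool pointing down it reaches from about 0.375 to 0.9 m from the base axis. Payload 3.1 kg.
Tool frame: the origin (TCP) lies between the finger pads; the fingertips stand 8 mm ahead of it and the grasp point (between the pads) lies 11 mm behind it; z points along the fingers, y is the line along which they close (so a half turn about z gives the same grasp; the last joint's range is limited). The gripper opens to 87 mm and grips with 3 to 60 N. Pads are 19 mm wide; open, the fingers measure 117 mm over their backs; the gripper's body (75 mm by 190 mm) begins 51 mm behind the grasp point.
Start: joints at [1.075, 0.527, 1.433, -0, 1.181, -0.178], TCP at [0.195, 0.594, 0.231] pointing down, gripper open.
Joint ranges: [-3.08, 3.08], [-0.75, 2.2], [0.22, 2.44], [-1.43, 4.57], [0, 2.65], [-2.85, 2.85]. Speed limits (rad/s): [2.79, 2.79, 3.14, 3.14, 3.14, 3.14].

INTERFACE

Orientations are given as a unit quaternion [x, y, z, w].
In Python, from rig import robot, vision, job gives the robot as it stands.
- The arm moves only by the shell command python3 -m handwheel 'ROWS' [OPENING] [FORCE]. ROWS is JSON, a list of rows, each a list of 4 numbers: the shift along the tool's x, y, z as a fraction of full scale, then the turn about the tool's z as a fraction of full scale. A call has 1 to 20 rows; each row is the pose to reach, as a shift and turn from the pose commanded when the call began, along the tool's axes at that moment, turning the shorter way round; what a row does not reach only later rows make up. Full scale, the value 1, is 300 mm for a shift and 2 pi rad for a turn. A row lasts 1/12 s, in which the tool goes at most 41.7 mm and 7.16 degrees, less where a joint would pass 70% of its speed; a pose out of reach is approached as far as the arm can. A call with a number of a shift or a turn outside -1 to 1 is refused whole. A call with a gripper value outside its range is refused whole. OPENING is the opening in per cent of the stroke, from 0 (shut) to 100 (fully open), set as the call begins (- or left out, the last holds). The fingers move at their own pace and stop on an object; FORCE is the grip in N (left out, the last holds). Time passes only in rows, so rows that repeat a pose let the fingers close. It gives the time, the measured TCP pose, the force, the opening and the grip force at its end, in the units of the state.
- robot.get_obs(): the state, without advancing time (a new reading comes with each control period).
- vision.camera(name): name is "side" or "top"; returns a dict with "frame" (420x560x3 uint8, red, green, blue), "K" (3x3 intrinsics, pixels), "cam_to_world" (4x4, takes a point from camera to world coordinates). Camera axes: x right, y down, z forward; pixel columns grow to the right and rows downward; lengths in m; the calibration is good to about 2 mm. A picture is of the moment at which its call begins. There is no depth.
- job.hand_in(): hands the job in; it is judged then, once.
Trained networks look in the newest picture that a camera, given by its name, has taken for a name from the list of things; names that differ only in an ending like _2 or _b are one class to them, and where a whole thing is asked for, a point or a joint stands for the part that bears it (a point fixed in the world has none). Each returns a list of dicts, best first, with "conf" (0 to 1); they miss things now and then, are a little off and sometimes report something else, mostly with a low value. They report only what shows in the picture. A call takes as long as a camera call. They do not tell look-alikes from the thing itself.
- vision.look_for(camera, label): "point" ([row, column] in pixels, amid what is visible of it).
- vision.outline_of(camera, label): "mask" (420x560 bool, what is visible of it) and "point" ([row, column] in pixels, amid what is visible of it).
The state is a dict: "time": time; "q": joint angles; "joint_velocities": joint speeds; "joint_torque": joint torques, N m; "position": TCP position; "tool_rot": TCP orientation; "ft_force": force on the tool from outside, world axes, zero at the start; "moment": the same for the moment, N m; "grip_width": finger opening in m; "grip_force": force on a finger pad.
Only numpy, scipy, OpenCV 4.12 (cv2) and the standard library are available. Lean on these libraries where they do the work, as an engineer would, in place of code of your own. Each camera call takes 0.05 s, during which the arm holds its last target. There are 200 camera calls.

## Working session

There is one attempt and no reset: what is moved stays moved. The work goes in short steps, Python scripts to look and compute and a shell command to move; the robot and the scene stay as the last step left them, time stands still between calls to the robot, and variables do not carry over. Pictures are saved under pics/ and viewed, at most 10 in all, crops included, and the job is handed in when it is done.

```bash
mkdir -p pics; cat > h.py <<'E'
import numpy as np, cv2
from rig import robot, vision, job
def shot(n,f):
    c=vision.camera(n); cv2.imwrite(f'pics/{f}.png',c['frame'][:,:,::-1]); return c
def ray(c,p):
    T=np.array(c['cam_to_world']); d=np.linalg.inv(c['K'])@[p[1],p[0],1]; return T[:3,3],T[:3,:3]@d
def atz(c,p,z):
    o,d=ray(c,p); return o+d*(z-o[2])/d[2]
def proj(c,X):
    T=np.linalg.inv(c['cam_to_world']); v=c['K']@(T[:3,:3]@X+T[:3,3]); return v[1]/v[2],v[0]/v[2]
def tri(c1,p1,c2,p2):
    o1,d1=ray(c1,p1);o2,d2=ray(c2,p2)
    s,*_=np.linalg.lstsq(np.c_[d1,-d2],o2-o1,rcond=None)
    a,b=o1+s[0]*d1,o2+s[1]*d2; return (a+b)/2,np.linalg.norm(a-b)
E
python3 - <<'E'
from h import *
np.set_printoptions(precision=4,suppress=True)
C={n:shot(n,n+'0') for n in('top','side')}
Z=dict(plunger_top=.13,pin_cap=.07,pump=.0,vial_c=.024,pot_c=.017,beaker_c=.045,reagent_c=.07,dispenser_c=.07)
for l,z in Z.items():
    for n in C:
        for r in vision.look_for(n,l)[:3]: print(l,n,np.round(r['point']),round(r['conf'],2),atz(C[n],r['point'],z))
for n in C: print(n,np.array(C[n]['cam_to_world'])[:3])
o=robot.get_obs();print(o['time'],o['position'],o['tool_rot'],o['ft_force'])
E
```

```text
plunger_top top [225. 162.] 0.86 [0.5129 0.2461 0.13  ]
plunger_top top [337. 390.] 0.74 [ 0.2846 -0.2436  0.13  ]
plunger_top side [176. 460.] 0.61 [ 0.2829 -0.2246  0.13  ]
pin_cap side [130. 258.] 0.68 [ 0.7541 -0.2096  0.07  ]
pump top [324. 364.] 0.98 [ 0.2992 -0.2121  0.    ]
pump top [225. 162.] 0.61 [0.5296 0.2851 0.    ]
pump side [353. 209.] 0.87 [0.5396 0.2815 0.    ]
pump side [213. 438.] 0.65 [ 0.293  -0.2347  0.    ]
vial_c side [404. 214.] 0.75 [0.4736 0.3463 0.024 ]
pot_c top [191. 180.] 0.65 [0.6128 0.2391 0.017 ]
pot_c side [315. 193.] 0.79 [0.6001 0.2452 0.017 ]
pot_c side [312. 226.] 0.3 [0.5529 0.2106 0.017 ]
pot_c side [405. 217.] 0.15 [0.4721 0.3441 0.017 ]
beaker_c top [125. 374.] 0.64 [ 0.7792 -0.2349  0.045 ]
beaker_c side [128. 257.] 0.96 [ 0.7785 -0.2413  0.045 ]
reagent_c top [128. 291.] 0.66 [ 0.7584 -0.0332  0.07  ]
reagent_c top [227. 162.] 0.36 [0.5158 0.2631 0.07  ]
reagent_c side [177. 210.] 0.63 [ 0.7538 -0.0155  0.07  ]
dispenser_c top [122. 204.] 0.94 [0.7705 0.1771 0.07  ]
dispenser_c side [238. 136.] 0.78 [0.7727 0.1942 0.07  ]
top [[ 0.0173 -0.9881  0.1528  0.3998]
 [-0.9997 -0.0149  0.0171 -0.0267]
 [-0.0146 -0.1531 -0.9881  1.05  ]]
side [[-0.8555 -0.3817  0.3498  0.2887]
 [-0.5177  0.6434 -0.5639  0.447 ]
 [-0.0098 -0.6635 -0.7481  0.6847]]
0.9 [0.1953 0.5937 0.2306] [0.1582 0.9874 0.     0.    ] [ 0.2779 -0.079  -0.4312]
```

View pics/top0.png

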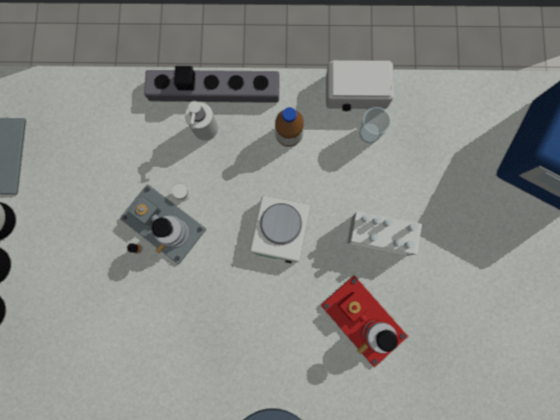

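View pics/side0.png

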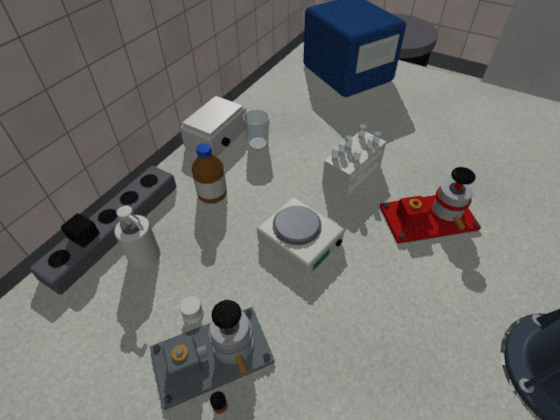

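The grey pump is on the left: its knob is at top (227,162) and side (313,227), and its collar at top (209,142) and side (353,180). The red look-alike is at top (337,387). Next I'll refine the knob position from its dark pixels.

```bash
cat >> h.py <<'E'
def blob(c,p,r,thr=45):
    g=c['frame'].max(2); m=np.zeros(g.shape,np.uint8); y,x=map(int,p); s=np.s_[y-r:y+r,x-r:x+r]; m[s]=g[s]<thr
    n,L,S,ce=cv2.connectedComponentsWithStats(m); k=1+np.argmax(S[1:,4]); x0,y0,w,h,a=S[k]
    return ce[k][::-1],(y0,x0,h,w,a)
E
python3 - <<'E'
from h import *
from scipy.spatial.transform import Rotation as R
np.set_printoptions(precision=4,suppress=True)
t=vision.camera('top');s=vision.camera('side')
for th in(35,50):
    a,ba=blob(t,(227,162),18,th);b,bb=blob(s,(313,227),24,th)
    P,e=tri(t,a,s,b);print(a,ba,b,bb,P,e,atz(t,a,.123),atz(s,b,.123))
for z in (.06,.068,.076,.084):print(z,atz(t,(209,142),z),atz(s,(353,180),z))
o=robot.get_obs();Rm=R.from_quat(o['tool_rot']).as_matrix();print(Rm)
T=P.copy();T[2]=.16+.008
print((Rm.T@(T-o['position'])),(Rm.T@(T-o['position']))/.3)
f=lambda c,y,x,r:cv2.resize(c['frame'][y-r:y+r,x-r:x+r,::-1],(400,400),interpolation=cv2.INTER_CUBIC)
cv2.imwrite('pics/crop.png',np.hstack([f(t,227,160,45),f(s,345,210,65)]))
E
```

```text
[227.2764 160.9891] (np.int32(218), np.int32(152), np.int32(19), np.int32(20), np.int32(275)) [314.4571 226.092 ] (np.int32(301), np.int32(212), np.int32(30), np.int32(29), np.int32(641)) [0.5084 0.2507 0.122 ] 0.0002447148249916543 [0.5084 0.2505 0.123 ] [0.5079 0.251  0.123 ]
[227.2727 160.9156] (np.int32(218), np.int32(151), np.int32(19), np.int32(21), np.int32(308)) [315.5216 226.3291] (np.int32(300), np.int32(212), np.int32(34), np.int32(29), np.int32(717)) [0.5083 0.2513 0.1199] 0.0010579232268173194 [0.5084 0.2506 0.123 ] [0.5066 0.2522 0.123 ]
0.06 [0.5585 0.317  0.06  ] [0.5561 0.3199 0.06  ]
0.068 [0.5573 0.3142 0.068 ] [0.5527 0.3215 0.068 ]
0.076 [0.556  0.3114 0.076 ] [0.5492 0.3231 0.076 ]
0.084 [0.5547 0.3087 0.084 ] [0.5458 0.3247 0.084 ]
[[-0.9499  0.3125  0.    ]
 [ 0.3125  0.9499 -0.    ]
 [-0.     -0.     -1.    ]]
[-0.4043 -0.2274  0.0626] [-1.3478 -0.758   0.2085]
```

View pics/crop.png

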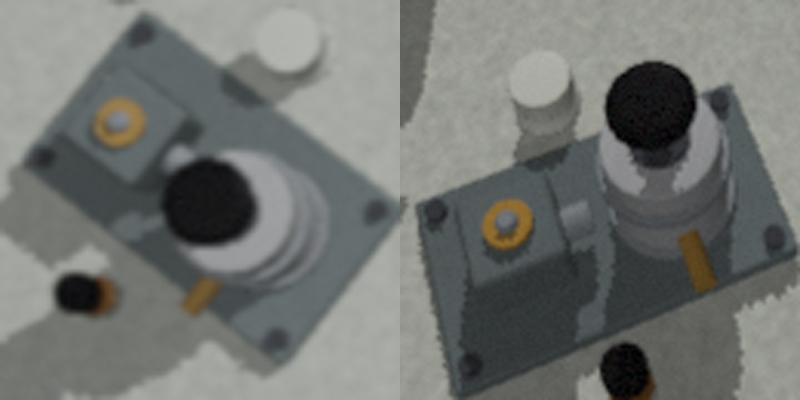

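The knob is at about (0.508, 0.251), and the pin starts nearly fully in. I'll move above the knob with the fingers shut.

```bash
python3 -m handwheel '[[-0.1,-0.056,0],[-0.2,-0.112,0],[-0.3,-0.168,0],[-0.4,-0.225,0],[-0.5,-0.281,0],[-0.6,-0.337,0],[-0.7,-0.393,0],[-0.8,-0.45,0],[-0.9,-0.506,0],[-0.97,-0.545,0],[-1,-0.562,0],[-1,-0.562,0]]' 0 30 || true
python3 -m handwheel '[[-0.1,-0.056,0,0],[-0.2,-0.112,0,0],[-0.3,-0.168,0,0],[-0.4,-0.225,0,0],[-0.5,-0.281,0,0],[-0.6,-0.337,0,0],[-0.7,-0.393,0,0],[-0.8,-0.45,0,0],[-0.9,-0.506,0,0],[-0.97,-0.545,0,0],[-1,-0.562,0,0],[-1,-0.562,0,0]]' 0 30
```

```text
time: 2.0
position: [0.4292, 0.3385, 0.2306]
tool_rot: [0.16, 0.987, 0.0, 0.0]
ft_force: [-0.7, 0.2, 0.2]
grip_width: 0.0149
grip_force: 0.0$[0]: bad value
```

```bash
python3 -m handwheel '[[-0.1,-0.057,0,0],[-0.2,-0.114,0,0],[-0.3,-0.171,0.05,0],[-0.342,-0.195,0.12,0],[-0.342,-0.195,0.18,0],[-0.342,-0.195,0.208,0],[-0.342,-0.195,0.208,0],[-0.342,-0.195,0.208,0]]' 0 30
python3 - <<'E'
from h import *
s=shot('side','s1');t=shot('top','t1')
f=lambda c,y,x,r:cv2.resize(c['frame'][y-r:y+r,x-r:x+r,::-1],(400,400),interpolation=cv2.INTER_CUBIC)
cv2.imwrite('pics/c1.png',np.hstack([f(t,227,165,60),f(s,320,215,90)]))
print(robot.get_obs()['position'],robot.get_obs()['ft_force'])
E
```

```text
time: 2.67
position: [0.5056, 0.2535, 0.168]
tool_rot: [0.157, 0.988, -0.0, -0.001]
ft_force: [0.2, -0.9, 0.8]
grip_width: 0.0002
grip_force: 0.0
[0.50669957 0.25352002 0.16918885] [ 0.13914056  1.24632475 -0.24764164]
```

View pics/c1.png

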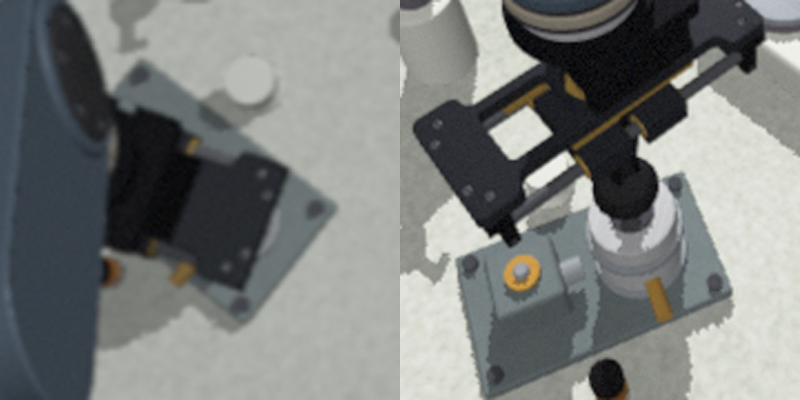

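The fingertips are over the knob and clear of the pin (side crop 520,270). I'll do one press first and check the force.

```bash
python3 -m handwheel '[[-0.006,0.004,0.05,0],[-0.006,0.004,0.09,0],[-0.006,0.004,0.12,0],[-0.006,0.004,0.14,0],[-0.006,0.004,0.16,0],[-0.006,0.004,0.175,0],[-0.006,0.004,0.182,0],[-0.006,0.004,0.182,0],[-0.006,0.004,0.182,0]]' 0 30
python3 - <<'E'
from h import *
s=shot('side','s2');print(robot.get_obs()['position'],robot.get_obs()['ft_force'])
cv2.imwrite('pics/c2.png',cv2.resize(s['frame'][230:410,125:305,::-1],(500,500),interpolation=cv2.INTER_CUBIC))
E
```

```text
time: 3.52
position: [0.5096, 0.2538, 0.1159]
tool_rot: [0.158, 0.987, 0.001, 0.001]
ft_force: [-2.6, 0.4, 9.0]
grip_width: 0.0004
grip_force: 4.7
[0.50953353 0.2538536  0.11599013] [-1.62961161  0.67568453  9.3355859 ]
```

View pics/c2.png

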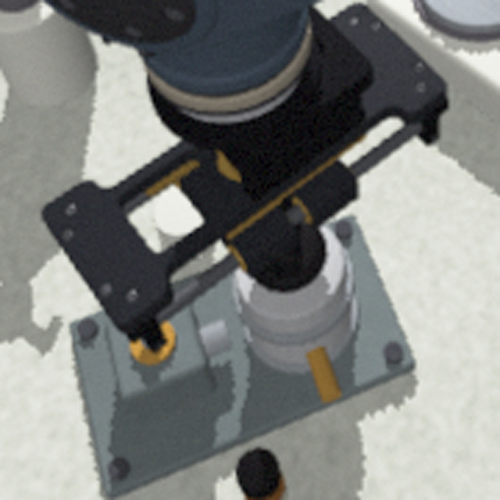

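The command sags about 2.5 mm under load, leaving the press marginal at around 22 mm. I'll command 6 mm deeper, then release.

```bash
python3 -m handwheel '[[0,0,0.01,0],[0,0,0.02,0],[0,0,0.02,0],[0,0,0.02,0]]' 0 30
python3 -m handwheel '[[0,0,-0.05,0],[0,0,-0.1,0],[0,0,-0.13,0],[0,0,-0.13,0],[0,0,-0.13,0],[0,0,-0.13,0],[0,0,-0.13,0],[0,0,-0.09,0],[0,0,-0.06,0],[0,0,-0.04,0],[0,0,-0.02,0],[0,0,-0.01,0],[0,0,0,0],[0,0,0,0],[0,0,0,0]]' 0 30
python3 -m handwheel '[[0,0,-0.05,0],[0,0,-0.1,0],[0,0,-0.13,0],[0,0,-0.13,0],[0,0,-0.13,0],[0,0,-0.13,0],[0,0,-0.13,0],[0,0,-0.13,0]]' 0 30
python3 - <<'E'
from h import *
s=shot('side','s3');print(robot.get_obs()['position'],robot.get_obs()['ft_force'])
cv2.imwrite('pics/c3.png',cv2.resize(s['frame'][230:410,125:305,::-1],(500,500),interpolation=cv2.INTER_CUBIC))
E
```

```text
time: 3.9
position: [0.5096, 0.2539, 0.1132]
tool_rot: [0.158, 0.987, 0.001, 0.002]
ft_force: [-6.6, -2.2, 29.0]
grip_width: 0.0004
grip_force: 14.4
time: 5.15
position: [0.5099, 0.2531, 0.1131]
tool_rot: [0.158, 0.987, 0.001, 0.002]
ft_force: [-8.4, -2.5, 39.3]
grip_width: 0.0006
grip_force: 19.3
time: 5.82
position: [0.5081, 0.2526, 0.1454]
tool_rot: [0.158, 0.987, -0.0, -0.001]
ft_force: [0.0, -0.3, 0.1]
grip_width: 0.0001
grip_force: 0.0
[0.5083357  0.25256221 0.14556618] [ 0.06079442 -0.41003188  0.0850293 ]
```

View pics/c3.png

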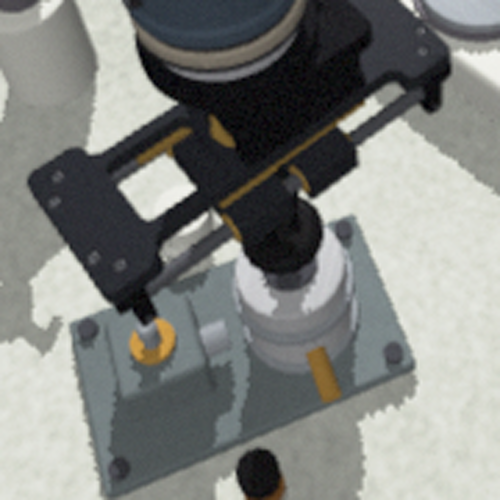

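The pin is rising. The stop is reached at TCP 0.113 with a force of about 39 N. I'll continue with gentler strokes.

```bash

python3 -m handwheel '[[0,0,0.04,0],[0,0,0.07,0],[0,0,0.09,0],[0,0,0.11,0],[0,0,0.12,0],[0,0,0.122,0],[0,0,0.122,0],[0,0,0.122,0],[0,0,0.08,0],[0,0,0.03,0],[0,0,0,0],[0,0,0,0],[0,0,0,0],[0,0,0,0],[0,0,0,0],[0,0,0,0]]' 0 30
python3 -m handwheel '[[0,0,0.04,0],[0,0,0.07,0],[0,0,0.09,0],[0,0,0.11,0],[0,0,0.12,0],[0,0,0.122,0],[0,0,0.122,0],[0,0,0.122,0]]' 0 30
python3 -m handwheel '[[0,0,-0.042,0],[0,0,-0.092,0],[0,0,-0.122,0],[0,0,-0.122,0],[0,0,-0.122,0],[0,0,-0.122,0],[0,0,-0.122,0],[0,0,-0.122,0]]' 0 30
python3 -m handwheel '[[0,0,0.04,0],[0,0,0.07,0],[0,0,0.09,0],[0,0,0.11,0],[0,0,0.12,0],[0,0,0.122,0],[0,0,0.122,0],[0,0,0.122,0],[0,0,0.08,0],[0,0,0.03,0],[0,0,0,0],[0,0,0,0],[0,0,0,0],[0,0,0,0],[0,0,0,0],[0,0,0,0]]' 0 30
python3 -m handwheel '[[0,0,0.04,0],[0,0,0.07,0],[0,0,0.09,0],[0,0,0.11,0],[0,0,0.12,0],[0,0,0.122,0],[0,0,0.122,0],[0,0,0.122,0],[0,0,0.08,0],[0,0,0.03,0],[0,0,0,0],[0,0,0,0],[0,0,0,0],[0,0,0,0],[0,0,0,0],[0,0,0,0]]' 0 30
python3 - <<'E'
from h import *
s=shot('side','s4');print(robot.get_obs()['position'],robot.get_obs()['ft_force'])
cv2.imwrite('pics/c4.png',cv2.resize(s['frame'][230:410,125:305,::-1],(500,500),interpolation=cv2.INTER_CUBIC))
E
```

```text
time: 7.2
position: [0.5082, 0.2526, 0.1456]
tool_rot: [0.158, 0.987, -0.0, -0.001]
ft_force: [-0.4, -0.0, -0.3]
grip_width: 0.0002
grip_force: 0.0
time: 7.87
position: [0.5101, 0.2531, 0.1133]
tool_rot: [0.158, 0.987, 0.001, 0.002]
ft_force: [-3.9, -1.3, 22.1]
grip_width: 0.0004
grip_force: 11.0
time: 8.53
position: [0.5082, 0.2526, 0.1456]
tool_rot: [0.158, 0.987, -0.0, -0.001]
ft_force: [-0.5, 0.3, 1.5]
grip_width: 0.0004
grip_force: 0.0
time: 9.87
position: [0.5082, 0.2526, 0.1455]
tool_rot: [0.158, 0.987, -0.0, -0.001]
ft_force: [-0.3, 0.5, -1.3]
grip_width: 0.0007
grip_force: 0.0
time: 11.2
position: [0.5082, 0.2525, 0.1456]
tool_rot: [0.158, 0.987, -0.0, -0.001]
ft_force: [0.7, -0.3, -0.1]
grip_width: 0.0005
grip_force: 0.0
[0.50836134 0.25259576 0.14568429] [-0.12135381  0.15237015  1.26499265]
```

View pics/c4.png

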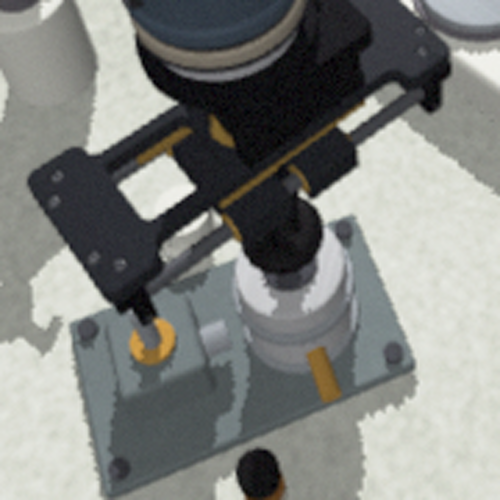

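The gripper hides the pin top here. I'll add two more strokes, since extra ones do no harm, then retreat and check.

```bash

python3 -m handwheel '[[0,0,0.04,0],[0,0,0.07,0],[0,0,0.09,0],[0,0,0.11,0],[0,0,0.12,0],[0,0,0.122,0],[0,0,0.122,0],[0,0,0.122,0],[0,0,0.08,0],[0,0,0.03,0],[0,0,0,0],[0,0,0,0],[0,0,0,0],[0,0,0,0],[0,0,0,0],[0,0,0,0]]' 0 30
python3 -m handwheel '[[0,0,0.04,0],[0,0,0.07,0],[0,0,0.09,0],[0,0,0.11,0],[0,0,0.12,0],[0,0,0.122,0],[0,0,0.122,0],[0,0,0.122,0],[0,0,0.08,0],[0,0,0.03,0],[0,0,0,0],[0,0,0,0],[0,0,0,0],[0,0,0,0],[0,0,0,0],[0,0,0,0]]' 0 30
python3 -m handwheel '[[0,0,-0.1,0],[0,0,-0.2,0],[0,0,-0.3,0],[0.1,0.056,-0.3,0],[0.2,0.112,-0.3,0],[0.3,0.168,-0.3,0],[0.4,0.225,-0.3,0],[0.5,0.281,-0.3,0],[0.6,0.337,-0.3,0],[0.7,0.393,-0.3,0],[0.8,0.45,-0.3,0],[0.85,0.48,-0.3,0],[0.85,0.48,-0.3,0],[0.85,0.48,-0.3,0]]' 0 30
python3 - <<'E'
from h import *
s=shot('side','s5');t=shot('top','t5')
o=np.array([.508,.251,0]);u=np.array([.0495,.066,0])/.0825
for n,c in(('t',t),('s',s)):
  print(n,'fully out',proj(c,o+.085*u+[0,0,.104]),'-8mm',proj(c,o+.085*u+[0,0,.096]))
for r in vision.look_for('side','pin_cap')[:2]:print('s',r)
for r in vision.look_for('top','pin_cap')[:2]:print('t',r)
print(robot.get_obs()['time'],robot.get_obs()['position'],blob(t,(227,162),18,35),blob(s,(313,227),24,35))
f=lambda c,y,x,r:cv2.resize(c['frame'][y-r:y+r,x-r:x+r,::-1],(400,400),interpolation=cv2.INTER_CUBIC)
cv2.imwrite('pics/c5.png',np.hstack([f(t,227,160,45),f(s,345,210,65)]))
E
```

```text
time: 12.58
position: [0.5082, 0.2525, 0.1456]
tool_rot: [0.158, 0.987, -0.0, -0.001]
ft_force: [0.3, -0.2, 0.5]
grip_width: 0.0002
grip_force: 0.0
time: 13.92
position: [0.5082, 0.2525, 0.1456]
tool_rot: [0.158, 0.987, -0.0, -0.001]
ft_force: [0.1, -0.4, 0.9]
grip_width: 0.0004
grip_force: 0.0
time: 15.08
position: [0.3107, 0.4695, 0.2359]
tool_rot: [0.157, 0.988, -0.001, -0.0]
ft_force: [0.4, -0.5, -0.6]
grip_width: 0.0003
grip_force: 0.0
t fully out (np.float64(205.60857916037327), np.float64(134.61972317055856)) -8mm (np.float64(206.2092315291593), np.float64(135.85335837943208))
s fully out (np.float64(340.091243315171), np.float64(173.1670141749962)) -8mm (np.float64(342.2781133979082), np.float64(174.2635150339625))
s {'point': [176.7, 209.7], 'conf': 0.62}
t {'point': [205.3, 139.3], 'conf': 0.54}Traceback (most recent call last):
  File "<stdin>", line 8, in <module>
  File "h.py", line 17, in blob
    n,L,S,ce=cv2.connectedComponentsWithStats(m); k=1+np.argmax(S[1:,4]); x0,y0,w,h,a=S[k]
                                                      ~~~~~~~~~^^^^^^^^^
    return _wrapfunc(a, 'argmax', axis=axis, out=out, **kwds)
    return bound(*args, **kwds)
ValueError: attempt to get argmax of an empty sequence
```

```bash
python3 - <<'E'
import cv2,numpy as np
t=cv2.imread('pics/t5.png');s=cv2.imread('pics/s5.png')
f=lambda c,y,x,r:cv2.resize(c[y-r:y+r,x-r:x+r],(400,400),interpolation=cv2.INTER_CUBIC)
cv2.imwrite('pics/c5.png',np.hstack([f(t,227,160,45),f(s,345,210,65)]))
E
```

```text
(no output)
```

View pics/c5.png

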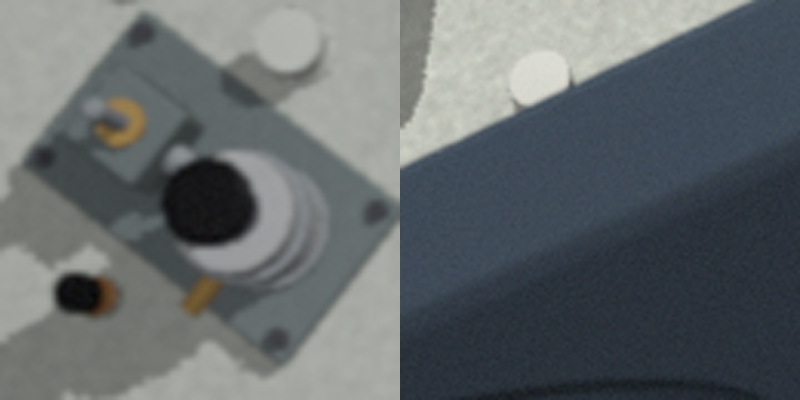

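The top crop shows the pin well out (95,108) and the knob up. The arm blocks the side view, so I'll back off further.

```bash

python3 -m handwheel '[[0.1,0.056,0,0],[0.2,0.11,0,0],[0.3,0.165,0,0],[0.4,0.22,0,0],[0.48,0.26,0,0],[0.5,0.27,0,0],[0.5,0.27,0,0],[0.5,0.27,0,0]]' 0 30
python3 - <<'E'
from h import *
s=shot('side','s6');t=shot('top','t6')
o=np.array([.508,.251,0]);u=np.array([.0495,.066,0])/.0825
s0=cv2.imread('pics/side0.png')[:,:,::-1]
for z in(.06,.064,.08,.096,.104): print(z,[np.round(proj(c,o+.085*u+[0,0,z]),1) for c in(t,s)])
for n in('side','top'):
  for r in vision.look_for(n,'pin_cap')[:2]:print(n,r)
print(robot.get_obs()['time'],blob(t,(227,162),18,35),blob(s,(313,227),24,35))
f=lambda c,y,x,r:cv2.resize(c[y-r:y+r,x-r:x+r,::-1],(400,400),interpolation=cv2.INTER_CUBIC)
cv2.imwrite('pics/c6.png',np.vstack([np.hstack([f(t['frame'],227,160,45),f(s['frame'],345,210,65)])]))
cv2.imwrite('pics/c7.png',np.hstack([f(s0,350,178,25),f(s['frame'],350,178,25)]))
E
```

```text
time: 15.95
position: [0.1953, 0.5922, 0.2363]
tool_rot: [0.158, 0.987, -0.001, 0.0]
ft_force: [-0.3, 1.0, 0.6]
grip_width: 0.0005
grip_force: 0.0
0.06 [array([208.8, 141.2]), array([351.6, 178.9])]
0.064 [array([208.5, 140.6]), array([350.6, 178.4])]
0.08 [array([207.4, 138.3]), array([346.5, 176.4])]
0.096 [array([206.2, 135.9]), array([342.3, 174.3])]
0.104 [array([205.6, 134.6]), array([340.1, 173.2])]
side {'point': [347.4, 181.1], 'conf': 0.55}
top {'point': [205.6, 137.6], 'conf': 0.41}
16.15 (array([227.28      , 160.96363636]), (np.int32(218), np.int32(152), np.int32(19), np.int32(20), np.int32(275))) (array([314.41121495, 226.04984424]), (np.int32(301), np.int32(212), np.int32(29), np.int32(29), np.int32(642)))
```

View pics/c7.png

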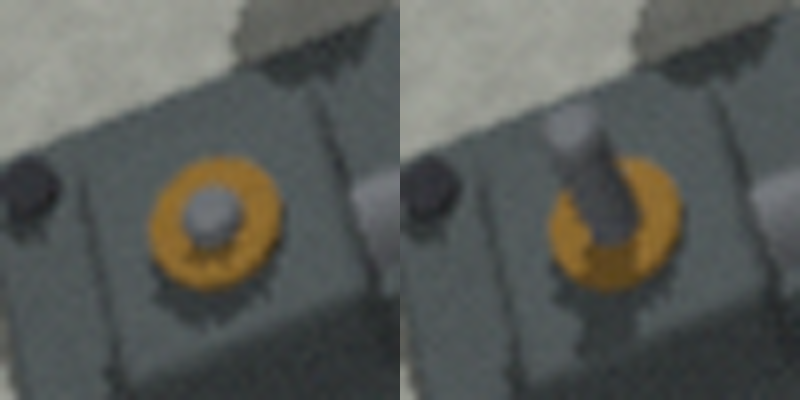

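The side view shows the cap moved by (-10.4, -4.9) px, against about (-10.5, -5.2) predicted for full 40 mm travel. The knob blob is back at its original pixels, and the arm is clear.

```bash
python3 -c "
from rig import job
print(job.hand_in())"
```

```text
the job is handed in; nothing more can be done
None
```

I pumped the plunger through seven full strokes; by the camera images the indicator pin is fully out to within about 1 mm, the plunger is back up and the hand is clear; I handed the job in at about 16 s, with no verdict returned.

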